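# Discharge a finished block from the deburring booth

### The job

The drilled steel block in the deburring booth is finished: lift the clear front sash by its handle until it stays up on its own, reach in under it and push the block out through the sprung flap in the rear wall, so that it drops into the outlet tray behind and the flap swings shut after it. Then bring the sash fully down again and let go. Leave the two loose nuts in the booth where they lie.

Things in the scene. Friction and masses are not known exactly. Their poses are not given: they have to be found in the camera images.
- booth: Fixed deburring booth, grey plinth, aluminium frame, clear panes (roof 300 mm above the bench). Origin on the bench under it; x from the open front to the rear wall (away from the robot and to its left), y left, z up. Flat bed 65 mm above the bench, x -50 to +70 mm, y -140 to +140 mm. Front opening between two posts, inner faces at y = +-143 mm.
- sash (a joint): Lift of the clear front sash (276 wide, 240 mm high, in the plane x = -55 mm of the booth) in m: 0 = down on its sill, 0.235 = top stop; its lower edge is this far above the bed. Raising takes 3 to 9 N; let go below about 0.13 it sinks shut, above that friction holds it; pushing it down from there takes about 2 N. Lift it nearly to the top for the hand to fit under at 45 degrees of tilt.
- sash_grip (a point): Middle of the sash's pull handle (rides with it; axes as the booth's): upright round bar 12 mm thick, 64 mm tall between its two arms, 38 mm in front of the sash plane, mid-width, 48 mm above the sash's lower edge. Grip it across y with the tool tilted 30 to 45 degrees, fingers pointing forward and down; the frame above leaves no room for an upright hand. A 200 mm high vice stands to the right.
- flap (a joint): Flap angle in rad: 0 = hanging shut, to 1.45 as its lower edge swings out to the rear (+x of the booth). Steel plate 118 wide, 70 mm long, hinged at its top edge 72 mm above the bed, just behind the rear wall. A spring shuts it: a part pushed through feels about 1 to 3 N.
- sill (a point): Middle of the bed's rear edge (booth x = 70 mm) at bed height, below the flap; axes as the booth's. The doorway above it is 110 mm wide (y) and 66 mm high, in a rear wall 4 mm thick that ends 1 mm in front of this point.
- tray (a point): Middle of the floor of the open-topped outlet tray behind the booth, 6 mm above the bench, 110 mm beyond the sill; axes as the booth's. A slippery white plastic liner covers the doorway's sill and curves down from the bed's rear edge (50 degrees, flattening) to that floor; inside, the tray ends 19 mm further to the rear and 65 mm to each side; walls 50 mm high.
- block: The finished work: plain ground steel block with two dark holes, 35 x 70 x 25 mm (x, y, z), 0.3 to 0.7 kg, flat on the bed, its 70 mm length (own y) roughly along the booth's x, turned up to 0.25 rad either way and up to 20 mm off the middle. Origin at the centre of its underside. Pushed straight out until its middle passes the bed's rear edge, it tips and slides down the chute.
- nut_large: Loose plain steel nut 36 x 41 x 19 mm lying in one rear corner of the booth's bed, about 108 mm left or right of the middle; origin at the centre of its underside. It stays there.
- nut_small: Loose plain steel nut 24 x 27 x 13 mm lying in the other rear corner of the booth's bed, about 108 mm from the middle; origin at the centre of its underside. It stays there.

How it is judged:
By the outcome, as a careful person would: the job done as asked, in the order asked, and still so for the second after the job is handed in, with the robot touching nothing.
It also fails if it takes over 70 s, if anything falls off the work surface, if the arm or the gripper's body presses on something with over 40 N, if the wrist force passes 120 N, or if a joint passes its speed limit or range.

### The arm

A 6-joint arm with a two-finger parallel gripper is mounted at the origin on a cart in front of the work surface, level with it; the furniture and walls round the work are solid. World frame = base frame: x ahead of the robot, y to its left, z up, the work surface at z = 0. Lengths are in mm, angles in rad, forces in N, time in s.
With the tool pointing down it reaches from about 275 to 1000 mm from the base axis. Payload 8.4 kg.
Tool frame: the origin (TCP) lies at the very end of the fingers, on their centre line; the grasp point (between the pads) lies 19 mm behind it; z points along the fingers, y is the line along which they close (so a half turn about z gives the same grasp; the last joint's range is limited). The gripper opens to 85 mm and grips with 20 to 120 N. Pads are 22 mm wide; open, the fingers measure 114 mm over their backs; the gripper's body (76 mm by 85 mm) begins 54 mm behind the grasp point. The pads swing forward as they close: fully open they stand 13 mm farther back than shut.
Start: joints at [1.182, 0.353, 1.633, -0, 1.155, -0.002], TCP at [235.765, 578.829, 231.281] pointing down, gripper open.
Joint ranges: [-2.63, 2.63], [-0.92, 2.1], [0.06, 2.66], [-1.3, 4.44], [0, 2.69], [-3.02, 3.02]. Speed limits (rad/s): [2.22, 2.22, 2.79, 3.14, 3.14, 3.14].

### API

Orientations are given as [roll, pitch, yaw] about the fixed x, y, z axes, in that order (R = Rz(yaw) Ry(pitch) Rx(roll)).
In Python, from rig import sensors, grab_frame, camera_params, order gives the robot as it stands. The module is installed in compiled form; this text tells all that it offers.
- The arm moves only by the tool move_arm, never from a script. Its argument "motion" is a list of rows, each a list of 7 numbers: the turn, a rotation vector about the tool's x, y, z in shares of 4 rad (1.0 is 4 rad), then the shift along the tool's x, y, z in normalised numbers (1 is 750 mm), then the finger opening in m, from 0 to 0.0854. A call has 1 to 8 rows; each row is the pose to reach, as a shift and turn from the pose commanded when the call began, along the tool's axes at that moment; what a row does not reach only later rows make up. A row lasts 1/8 s, in which the tool goes at most 62.5 mm and 10.7 degrees, less where a joint would pass 70% of its speed; a pose out of reach is approached as far as the arm can. A shift or turn number past 1, either way, is cut back to 1. A call with a gripper value outside its range is refused whole. The fingers move at their own pace and stop on an object; "grip_force" is the grip in N (left out, the last holds). Time passes only in rows, so rows that repeat a pose let the fingers close. It gives the time, the measured TCP pose, the force, the opening and the grip force at its end, in the units of the state.
- sensors.sense(): the state, without advancing time (a new reading comes with each control period).
- grab_frame(name): name is "side" or "top" or "wrist"; returns (picture, depth): 400x640x3 uint8, red, green, blue; 400x640 float32, mm along the optical axis (not along the pixel's ray), 0 where there is no reading.
- camera_params(name): a dict with "camera_matrix" (3x3 intrinsics, pixels), "k1" (the pictures are not rectified: a ray, as slopes to the right and down, at radius r is drawn at 1 + k1 r^2 times it, then the intrinsics apply), "world_from_camera" (4x4, takes a point from camera to world coordinates). Camera axes: x right, y down, z forward; pixel columns grow to the right and rows downward; lengths in mm; the calibration is good to about 2 mm. A picture is of the moment at which its call begins: read the wrist's pose just before it. camera_params takes no time and is no camera call; for the wrist camera it gives the pose at the moment of the call.
- order.sign_off(): hands the job in; it is judged then, once.
The state is a dict: "clock": time; "qpos": joint angles; "qvel": joint speeds; "joint_efforts": joint torques, N m; "eef_pos": TCP position; "tcp_rot": TCP orientation; "contact_force": force on the tool from outside, world axes, zero at the start; "wrist_torque": the same for the moment, N m; "opening": opening from 0.0 (shut) to 1.0 (fully open); "grasp_force": force on a finger pad.
Only numpy, scipy, OpenCV 4.12 (cv2) and the standard library are available. Lean on these libraries where they do the work, as an engineer would, in place of code of your own. Each camera call takes 0.05 s, during which the arm holds its last target. There are 200 camera calls.

## Working session

There is one attempt and no reset: what is moved stays moved. The work goes in short steps, Python scripts to look and compute and a tool call to move; the robot and the scene stay as the last step left them, time stands still between calls to the robot, and variables do not carry over. Pictures are saved under pics/ and viewed, at most 10 in all, crops included, and the job is handed in when it is done.

Besides the shell and the picture viewer there is one more tool, called after "Request:" as name(argument=value, ...) on one line, values as JSON. move_arm: Moves the arm, as the interface text tells. Its arguments: {"type":"object","properties":{"motion":{"type":"array","items":{"type":"array","items":{"type":"number"}}},"grip_force":{"type":"number"}},"required":["motion"]}

```bash
mkdir -p pics
cat > h.py <<'E'
import numpy as np, cv2
from rig import sensors, grab_frame, camera_params, order
from scipy.spatial.transform import Rotation as R
def px2ray(p,uv):
    K=p["camera_matrix"];d=np.linalg.inv(K)@[uv[0],uv[1],1];s=d[:2].copy();u=s.copy()
    for _ in range(20): u=s/(1+p["k1"]*(u@u))
    return np.array([u[0],u[1],1.])
def pt(p,uv,z): # depth z along axis -> world
    T=np.array(p["world_from_camera"]);return (T@np.r_[px2ray(p,uv)*z,1])[:3]
def plane(p,uv,h): # intersect with world z=h
    T=np.array(p["world_from_camera"]);d=T[:3,:3]@px2ray(p,uv);o=T[:3,3];return o+d*(h-o[2])/d[2]
def proj(p,X):
    T=np.array(p["world_from_camera"]);c=np.linalg.inv(T)@np.r_[X,1];s=c[:2]/c[2];s=s*(1+p["k1"]*(s@s));return (np.array(p["camera_matrix"])@np.r_[s,1])[:2]
def tri(obs):
    A=np.zeros((3,3));b=np.zeros(3)
    for p,uv in obs:
        T=np.array(p["world_from_camera"]);d=T[:3,:3]@px2ray(p,uv);d/=np.linalg.norm(d);M=np.eye(3)-np.outer(d,d);A+=M;b+=M@T[:3,3]
    return np.linalg.solve(A,b)
E
python3 - <<'E'
from h import *
np.set_printoptions(precision=3,suppress=True)
ims=[]
for n in("side","top","wrist"):
    p=camera_params(n);im,d=grab_frame(n);np.savez(f"{n}0.npz",im=im,d=d,**p);cv2.imwrite(f"pics/{n}0.png",im[:,:,::-1]);print(n,p)
print(sensors.sense())
E
```

```text
side {'camera_matrix': array([[462.904,   0.   , 312.435],
       [  0.   , 462.904, 205.97 ],
       [  0.   ,   0.   ,   1.   ]]), 'k1': -0.09967951241782974, 'world_from_camera': array([[   0.058,    0.469,   -0.881, 1385.859],
       [   0.998,   -0.011,    0.06 ,   37.461],
       [   0.019,   -0.883,   -0.468,  529.661],
       [   0.   ,    0.   ,    0.   ,    1.   ]])}
top {'camera_matrix': array([[394.209,   0.   , 321.516],
       [  0.   , 394.209, 192.721],
       [  0.   ,   0.   ,   1.   ]]), 'k1': -0.045282766524900264, 'world_from_camera': array([[ -0.084,  -0.793,   0.604,  98.642],
       [ -0.996,   0.059,  -0.061, 160.881],
       [  0.013,  -0.607,  -0.795, 785.169],
       [  0.   ,   0.   ,   0.   ,   1.   ]])}
wrist {'camera_matrix': array([[334.45 ,   0.   , 316.73 ],
       [  0.   , 334.45 , 191.498],
       [  0.   ,   0.   ,   1.   ]]), 'k1': -0.06530135277807989, 'world_from_camera': array([[  0.377,   0.877,   0.299, 158.812],
       [  0.926,  -0.356,  -0.124, 611.022],
       [ -0.002,   0.324,  -0.946, 372.835],
       [  0.   ,   0.   ,   0.   ,   1.   ]])}
{'clock': 0.15, 'qpos': array([ 1.182,  0.354,  1.634, -0.   ,  1.155, -0.002]), 'qvel': array([ 0.001, -0.002, -0.002, -0.001, -0.   ,  0.   ]), 'joint_efforts': array([ -0.   , -60.563, -34.234,  -0.   ,   0.006,  -0.   ]), 'eef_pos': array([235.633, 578.489, 230.728]), 'tcp_rot': array([-3.141, -0.   ,  2.755]), 'contact_force': array([ 0.037, -0.411, -0.597]), 'wrist_torque': array([ 0.008,  0.004, -0.001]), 'grasp_force': 0.0, 'opening': 0.9950681702449733}
```

View pics/side0.png

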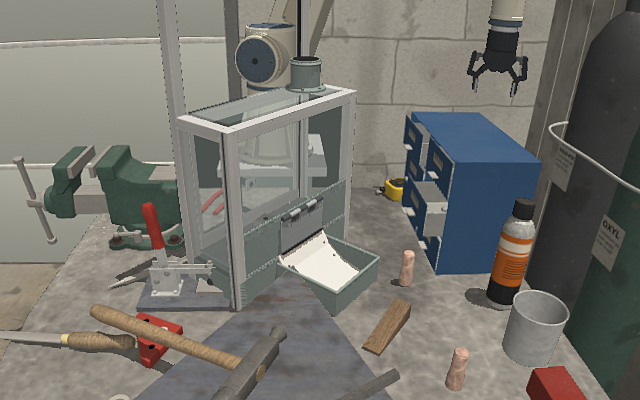

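View pics/top0.png

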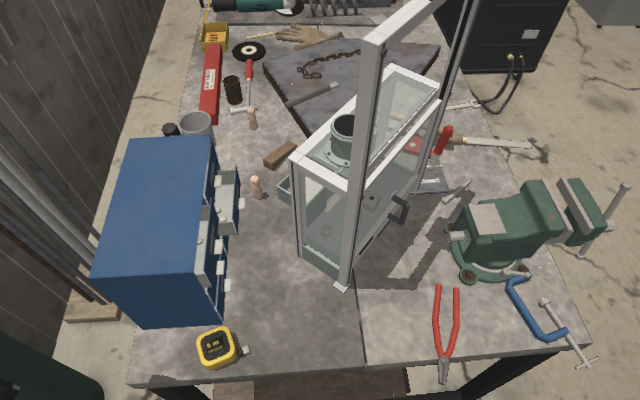

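The side view shows the booth's rear: flap near (302,225), tray near (330,265). The top view shows the booth at (290–440, 70–290), the dark handle near (398,207), and the vice to its right.

Run:
```python
from h import *
a=np.load("side0.npz")["im"][70:330,160:400,::-1];b=np.load("top0.npz")["im"][50:310,270:470,::-1]
cv2.imwrite("pics/c1.png",np.hstack([cv2.resize(a,None,fx=1.7,fy=2.25,interpolation=2),cv2.resize(b,None,fx=1.9,fy=2.25,interpolation=2)]))
```

```text
(no output)
```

View pics/c1.png

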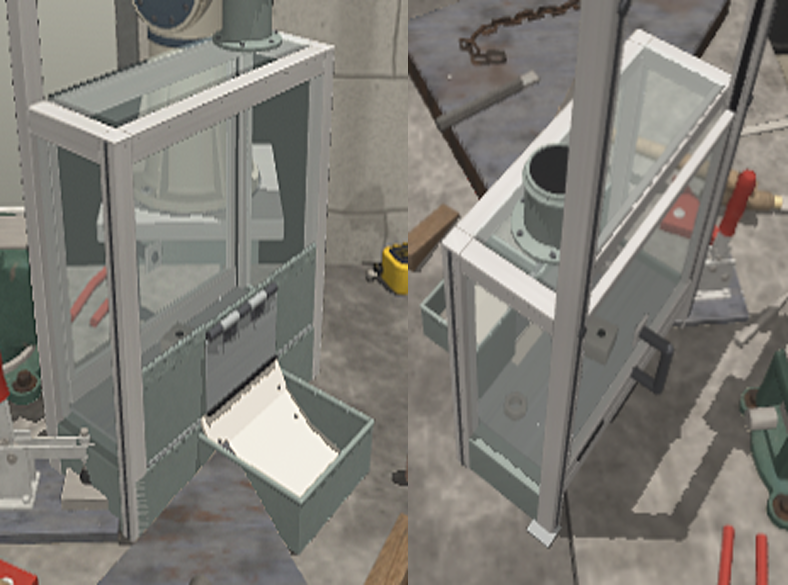

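View pics/wrist0.png

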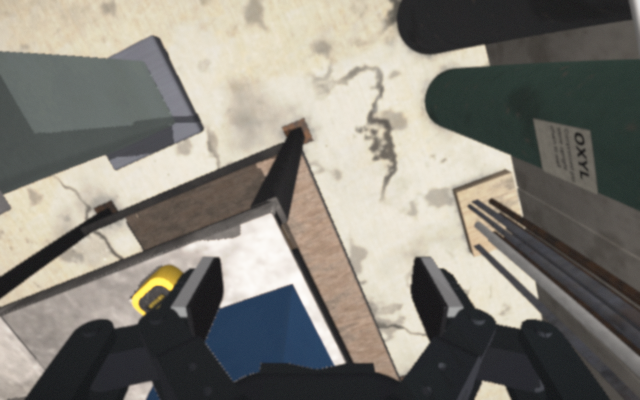

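Run:
```python
from h import *
np.set_printoptions(precision=1,suppress=True)
S=dict(np.load("side0.npz"));T=dict(np.load("top0.npz"))
A=tri([(S,(354,90.5)),(T,(294.7,156.7))]);B=tri([(S,(224.7,132)),(T,(392,64.2))])
print("roof rear corners",A,B)
dr=A-B;print("yaw of booth y",np.arctan2(dr[1],dr[0])-np.pi/2,np.linalg.norm(dr[:2]))
# rear wall lower panel depth fit
d=S["d"];pts=[]
for u,v in [(255,240),(260,250),(250,260),(270,225),(245,275),(340,215),(345,225),(335,230)]:
    z=d[v,u];pts.append(pt(S,(u,v),z));print((u,v),z,pts[-1])
print("tray rim",[ (uv,plane(S,uv,56)) for uv in [(336.5,292.2),(378.8,255.8),(279.4,262)]])
for u,v in [(300,205),(290,240),(330,270),(315,250),(300,260),(345,285)]: print((u,v),pt(S,(u,v),d[v,u]))
print("handle")
im=T["im"].astype(int);d=T["d"]
for v in range(190,226,3):
    for u in range(385,415):
        if im[v,u].sum()<200: print((u,v),d[v,u],pt(T,(u,v),d[v,u]) if d[v,u] else None);
```

```text
roof rear corners [529.8 165.4 318.4] [767.  -44.2 318.4]
yaw of booth y 0.8471221880728681 316.5820072256239
(255, 240) 760.0794 [736.7 -11.9 122.4]
(260, 250) 778.60675 [729.2  -4.9  97.7]
(250, 260) 763.25616 [749.  -20.8  91.2]
(270, 225) 776.5992 [712.2  12.5 136.3]
(245, 275) 763.88745 [759.7 -29.6  68.7]
(340, 215) 958.4167 [553.1 151.7  65.2]
(345, 225) 987.8535 [538.2 165.7  32.3]
(335, 230) 962.6684 [563.5 141.5  35.4]
tray rim [((336.5, 292.2), array([793.8, 119.8,  56. ])), ((378.8, 255.8), array([691.7, 208.2,  56. ])), ((279.4, 262), array([705.4,  27. ,  56. ]))]
(300, 205) [650.5  65.  141.1]
(290, 240) [679.2  46.4  85.3]
(330, 270) [676.1 121.5  15.3]
(315, 250) [644.8  94.6  40.3]
(300, 260) [679.   64.6  41.3]
(345, 285) [769.5 136.9  51.4]
handle
(393, 196) 793.6255 [560.7 -30.8 152.3]
(394, 196) 797.5358 [562.8 -33.7 149.3]
(395, 196) 796.0385 [561.7 -35.4 150.5]
(392, 199) 796.6155 [557.8 -29.1 146.3]
(393, 199) 795.0745 [556.7 -30.8 147.5]
(394, 199) 790.82056 [554.1 -31.8 150.9]
(395, 199) 792.97845 [555.1 -34.3 149.2]
(396, 199) 791.1634 [553.9 -35.9 150.7]

[... 2549 characters left out ...]
45.   85.7]
(397, 220) 837.44336 [545.  -46.9  86.5]
(398, 220) 840.6308 [546.5 -49.8  83.9]
(399, 220) 832.35986 [541.9 -49.9  90.8]
(400, 220) 826.5876 [538.6 -50.5  95.6]
(401, 220) 823.42487 [536.8 -51.8  98.3]
(402, 220) 820.32684 [534.9 -53.1 100.9]
(403, 220) 825.9358 [537.8 -56.6  96.3]
(404, 220) 823.6224 [536.3 -58.1  98.2]
(387, 223) 902.1998 [576.  -39.7  28. ]
(388, 223) 934.97797 [593.1 -49.3   0.6]
(397, 223) 936.0367 [591.8 -70.9  -0.1]
(398, 223) 839.2658 [540.7 -49.1  81.1]
(399, 223) 837.67395 [539.7 -50.8  82.5]
(400, 223) 835.49493 [538.3 -52.4  84.3]
(401, 223) 833.29376 [537.  -54.   86.2]
(402, 223) 831.67816 [536.  -55.7  87.6]
(403, 223) 833.2934 [536.6 -58.2  86.3]
```

Run:
```python
from h import *
T=dict(np.load("top0.npz"));d=T["d"];H={}
for v in range(0,400,2):
    for u in range(0,640,2):
        if d[v,u]>0:
            X=pt(T,(u,v),d[v,u]);k=(int(X[0]//50),int(X[1]//50));H[k]=max(H.get(k,-99),X[2])
ys=range(10,-10,-1);print("y     ",*["%5d"%(y*50) for y in ys])
for x in range(2,17): print("%5d "%(x*50),*["%5.0f"%H[(x,y)] if (x,y) in H else "    ." for y in ys])
im=T["im"]; print([ (uv,d[uv[1],uv[0]],pt(T,uv,d[uv[1],uv[0]])) for uv in [(371,201),(326,230),(360,225),(350,200)]])
```

```text
y        500   450   400   350   300   250   200   150   100    50     0   -50  -100  -150  -200  -250  -300  -350  -400  -450
  100      .     .     .     .     .     .     .     .     .     .     .     .     .     .     .     .     .     .     .     .
  150      .     .     .     .     .     .     .     .     .     .     .     .     .     .     .     .     .     .     .     .
  200    315     .     .     .     .     .     .     .     .     .     .     .    15     .     .     .     .    16    21     .
  250     -2     4     3     4    37     3     5     3     3     5     3     5    18    17     4     4    19    24    21     3
  300      .     3     4    39    40    35     3     5     5     5     5     4    18    15     4     4    24    25    22     3
  350      1   238   239   239   239     4     3     4     3     4     5     4    13    17    14     4    24    26     4     4
  400    -99   239   239   239   239     2     3     4     4   571     4     4     3    13   107   141   186   186   185   184
  450    -99   239   239   238   239   177     4     4   325   571   572     4     4
[... 583 characters left out ...]
   3    70     4    53     .     .     .   326   326   321   184    16    10     5     6     4
  750      .     .   199     0     3     4    32     3     .     .     .   323   321     .    13    18     4     5     5     2
  800      .     .    90    84     4     3    29    19     .     .     .     .     .     .     .    68    61    21    14    12
[((371, 201), np.float32(684.09265), array([493.22591487,  34.3457531 , 233.92848073])), ((326, 230), np.float32(727.37335), array([482.73808721, 112.29084297, 165.50427336])), ((360, 225), np.float32(707.1117), array([474.01487961,  52.30180166, 188.97963387])), ((350, 200), np.float32(596.03296), array([446.30382815,  82.22529473, 305.40223138]))]
```

```bash
cat >> h.py <<'E'
O=np.array([601.6,14.4,0]);YAW=.848
def Rt(a,t):
    y=np.array([np.cos(a),np.sin(a),0]);h=np.array([-y[1],y[0],0]);z=np.sin(t)*h-np.array([0,0,np.cos(t)])
    return np.c_[np.cross(y,z),y,z]
BA=YAW-np.pi/2
def bw(b): # booth->world
    return O+R.from_euler('z',YAW).apply(b)
def wb(w): return R.from_euler('z',-YAW).apply(np.asarray(w)-O)
def goto(ws,start=None):
    s=sensors.sense()
    P,Q=(s["eef_pos"],R.from_euler('xyz',s["tcp_rot"])) if start is None else (start[0],R.from_matrix(start[1]))
    for p,M in ws:
        print(np.round(np.r_[(Q.inv()*R.from_matrix(M)).as_rotvec(),Q.inv().apply(np.asarray(p)-P)/1000],4).tolist())
def state():
    s=sensors.sense();Q=R.from_euler('xyz',s["tcp_rot"]).as_matrix()
    print(round(s["clock"],2),"booth",np.round(wb(s["eef_pos"]),1),"tilt",round(np.degrees(np.arccos(-Q[2,2])),1),"ya",round(np.arctan2(Q[1,1],Q[0,1]),3),"F",np.round(s["contact_force"],1),"g",s["grasp_force"],"op",round(s["opening"],3),np.round(s["qpos"],2))
E
python3 - <<'E'
from h import *
goto([((190,300,430),Rt(.95,0)),((310,0,430),Rt(0,0))])
print(wb(( 536.3,-53.5,113)))
E
```

```text
[-0.0011, 0.0001, 0.234, -0.0628, -0.2753, -0.199]
[-0.0009, 0.0006, 1.184, -0.2871, -0.5079, -0.1987]
[-94.11714222   4.05752881 113.        ]
```

The manual's scale: shifts go in shares of 750 mm and turns go in shares of 4 rad. Converting my numbers, -0.355 m / 0.75 = -0.4733, -0.199 m / 0.75 = -0.2653, 0.234 rad / 4 = 0.0585.

Request:
move_arm(motion=[[0, 0, 0.02, -0.0133, -0.06, -0.0667, 0.05], [0, 0, 0.0375, -0.04, -0.12, -0.1333, 0.05], [0, 0, 0.0585, -0.06, -0.1867, -0.2, 0.05], [0, 0, 0.0585, -0.084, -0.2533, -0.2653, 0.05], [0, 0, 0.0585, -0.084, -0.32, -0.2653, 0.05], [0, 0, 0.0585, -0.084, -0.3667, -0.2653, 0.05], [0, 0, 0.1, -0.1333, -0.42, -0.2653, 0.05], [0, 0, 0.1375, -0.1867, -0.4733, -0.2653, 0.05]])

```text
clock: 1.15
eef_pos: [231.1, 195.9, 430.4]
tcp_rot: [3.14, 0.0, 2.202]
contact_force: [0.7, -0.1, -0.9]
opening: 0.588
grasp_force: 0.0
```

Run:
```python
from h import *
state();print(sensors.sense()["eef_pos"])
goto([((310,0,430),Rt(0,0)),((320,-170,400),Rt(-.6,.3)),(bw((-93-140,0,260)),Rt(BA,.7)) ])
print(bw((-233,0,260)))
```

```text
1.15 booth [-109.   397.9  430.4] tilt 0.1 ya 0.631 F [ 0.7 -0.1 -0.9] g 0.0 op 0.588 [ 0.7  -0.34  1.91 -0.    1.58  0.07]
[231.1299741  195.85629672 430.41261477]
[0.0012, -0.0003, 0.6314, -0.2046, -0.052, 0.0004]
[-0.1835, 0.2603, 1.2218, -0.3478, -0.1443, 0.0303]
[-0.4716, 0.5873, 1.2953, -0.4152, -0.0358, 0.1704]
[ 447.47413813 -160.34043236  260.        ]
```

Converted, -0.348 m / 0.75 = -0.464, -0.052 m / 0.75 = -0.0693, 0.63 rad / 4 = 0.1575.

Request:
move_arm(motion=[[0, 0, 0.04, -0.0667, -0.0173, 0, 0.05], [0, 0, 0.08, -0.1333, -0.0347, 0, 0.05], [0, 0, 0.12, -0.2, -0.0533, 0, 0.05], [0, 0, 0.1575, -0.2733, -0.0693, 0, 0.05], [-0.01, 0.015, 0.195, -0.3333, -0.1133, 0.0107, 0.05], [-0.0225, 0.0325, 0.2325, -0.3933, -0.1467, 0.02, 0.05], [-0.035, 0.0475, 0.27, -0.44, -0.1733, 0.0307, 0.05], [-0.045, 0.065, 0.305, -0.464, -0.192, 0.04, 0.05]])

```text
clock: 2.15
eef_pos: [321.5, -170.5, 400.1]
tcp_rot: [3.136, -0.272, 1.025]
contact_force: [0.5, 0.6, -0.9]
opening: 0.587
grasp_force: 0.0
```

Run:
```python
from h import *
state();print(sensors.sense()["eef_pos"])
goto([(bw((-93-140,0,260)),Rt(BA,.7)) ])
```

```text
2.15 booth [-323.9   87.7  400.1] tilt 15.6 ya -0.547 F [ 0.5  0.6 -0.9] g 0.0 op 0.587 [-0.74 -0.2   1.9   0.27  1.5  -0.22]
[ 321.54983403 -170.51891464  400.1225899 ]
[-0.0775, 0.4263, 0.159, 0.0337, 0.1014, 0.1555]
```

Converted, 0.155 m / 0.75 = 0.2067, 0.12 m / 0.75 = 0.16, 0.159 rad / 4 = 0.0398.

Request:
move_arm(motion=[[-0.005, 0.03, 0.01, 0.0133, 0.04, 0.0533, 0.05], [-0.01, 0.06, 0.02, 0.0267, 0.08, 0.1067, 0.05], [-0.015, 0.085, 0.03, 0.04, 0.12, 0.16, 0.05], [-0.0195, 0.1065, 0.0398, 0.0453, 0.1347, 0.2067, 0.05], [-0.0195, 0.1065, 0.0398, 0.0453, 0.1347, 0.2067, 0.05]])

```text
clock: 2.78
eef_pos: [445.5, -156.3, 257.8]
tcp_rot: [-3.133, -0.698, 0.848]
contact_force: [-0.9, -0.4, 0.5]
opening: 0.583
grasp_force: 0.0
```

Run:
```python
from h import *
state()
p=camera_params("wrist");im,d=grab_frame("wrist");np.savez("w1.npz",im=im,d=d,**p);cv2.imwrite("pics/w1.png",im[:,:,::-1])
print([np.round(proj(p,bw(b))) for b in [(-93,0,81),(-93,0,145),(-55,-138,65),(-55,138,65),(0,0,65)]])
```

```text
2.77 booth [-231.3    4.2  257.8] tilt 40.0 ya -0.717 F [-0.9 -0.4  0.5] g 0.0 op 0.583 [-0.82  0.13  2.06  0.77  1.17 -0.5 ]
[array([322., 163.]), array([323., 133.]), array([436., 141.]), array([209., 141.]), array([322., 103.])]
```

View pics/w1.png

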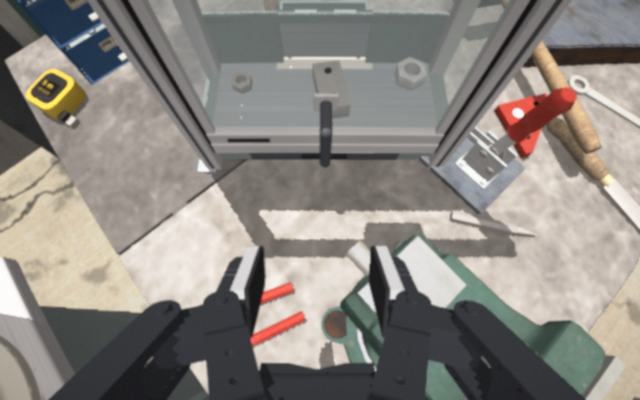

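Wrist view: handle bar at u≈325, v 133–163; small nut (241,80), large nut (411,72), block (330,88), flap doorway behind at (325,45).

```bash
sed -i 's/^O=.*;YAW/O=np.array([603.8,12.4,0]);YAW/' h.py
python3 - <<'E'
from h import *
p=camera_params("wrist");T=dict(np.load("top0.npz"))
print("bar bottom tri", wb(tri([(p,(325.5,163)),(T,(400.5,222))])), "mid", wb(tri([(p,(325.5,148)),(T,(403.5,214))])), "junction",wb(tri([(p,(325.5,132)),(T,(406,204.5))])))
state();goto([(bw((-110,0,125)),Rt(BA,.7)),(bw((-80.8,0,98.4)),Rt(BA,.7))])
E
```

```text
bar bottom tri [-90.02713355  -2.14045708  76.12362356] mid [-90.49597303  -0.89602272 110.53679704] junction [-90.15519725  -0.49329466 143.44471415]
2.83 booth [-231.3    6.2  259.8] tilt 39.9 ya -0.716 F [0.2 0.1 1. ] g 0.0 op 0.586 [-0.82  0.13  2.06  0.76  1.17 -0.49]
[-0.0068, 0.0035, 0.003, 0.0066, 0.0074, 0.1812]
[-0.0068, 0.0035, 0.003, 0.0119, 0.0077, 0.2203]
```

Converted, 0.22 m / 0.75 = 0.2933, 0.003 m / 0.75 = 0.004.

Request:
move_arm(motion=[[0, 0, 0, 0.004, 0.0053, 0.0733, 0.05], [0, 0, 0, 0.008, 0.0107, 0.1467, 0.05], [0, 0, 0, 0.0107, 0.0107, 0.2133, 0.05], [0, 0, 0, 0.0133, 0.0107, 0.2667, 0.05], [0, 0, 0, 0.016, 0.0107, 0.2933, 0.05], [0, 0, 0, 0.016, 0.0107, 0.2933, 0.05]])

```text
clock: 3.58
eef_pos: [553.1, -48.4, 101.0]
tcp_rot: [3.139, -0.698, 0.859]
contact_force: [0.4, 0.1, 0.6]
opening: 0.587
grasp_force: 0.0
```

Run:
```python
from h import *
state()
```

```text
3.58 booth [-79.1  -2.2 101. ] tilt 40.0 ya -0.713 F [0.4 0.1 0.6] g 0.0 op 0.587 [-0.49  0.44  2.13  1.13  0.77 -0.7 ]
```

Request:
move_arm(motion=[[0, 0, 0, 0, 0, 0, 0.0], [0, 0, 0, 0, 0, 0, 0.0], [0, 0, 0, 0, 0, 0, 0.0], [0, 0, 0, 0, 0, 0, 0.0], [0, 0, 0, 0, 0, 0, 0.0], [0, 0, 0, 0, 0, 0, 0.0]], grip_force=40)

```text
clock: 4.32
eef_pos: [550.2, -47.9, 100.8]
tcp_rot: [-3.139, -0.7, 0.855]
contact_force: [-10.9, 2.1, 12.2]
opening: 0.125
grasp_force: 39.1
```

Run:
```python
from h import *
state()
```

```text
4.33 booth [-80.6   0.3 100.8] tilt 40.1 ya -0.714 F [-10.9   2.1  12.2] g 39.07876789569855 op 0.125 [-0.49  0.43  2.13  1.13  0.77 -0.7 ]
```

Run:
```python
from h import *
s=sensors.sense();M=R.from_euler('xyz',s["tcp_rot"]).as_matrix();P=s["eef_pos"]
goto([(P+[0,0,110],M),(P+[0,0,228],M)])
```

```text
[0.0, 0.0, 0.0, 0.0708, -0.0002, -0.0842]
[0.0, 0.0, 0.0, 0.1468, -0.0004, -0.1744]
```

Converted, -0.0835 m / 0.75 = -0.1113, 0.07 m / 0.75 = 0.0933.

Request:
move_arm(motion=[[0, 0, 0, 0.0067, 0, -0.008, 0], [0, 0, 0, 0.024, 0, -0.0287, 0], [0, 0, 0, 0.0413, 0, -0.0493, 0], [0, 0, 0, 0.0587, 0, -0.07, 0], [0, 0, 0, 0.076, 0, -0.0907, 0], [0, 0, 0, 0.0933, 0, -0.1113, 0]])

```text
clock: 5.08
eef_pos: [550.1, -48.0, 209.0]
tcp_rot: [-3.138, -0.697, 0.854]
contact_force: [2.5, 8.9, -6.1]
opening: 0.126
grasp_force: 40.3
```

Run:
```python
from h import *
state()
```

```text
5.08 booth [-80.8   0.3 209. ] tilt 40.0 ya -0.715 F [ 2.5  8.9 -6.1] g 40.28685808181763 op 0.126 [-0.49  0.23  2.07  0.92  0.9  -0.39]
```

Good; the rest (about 120 mm more to reach 228).

Converted, -0.0925 m / 0.75 = -0.1233, -0.0775 m / 0.75 = -0.1033.

Request:
move_arm(motion=[[0, 0, 0, 0.0173, 0, -0.0207, 0], [0, 0, 0, 0.0347, 0, -0.0413, 0], [0, 0, 0, 0.052, 0, -0.062, 0], [0, 0, 0, 0.0693, 0, -0.0827, 0], [0, 0, 0, 0.0867, 0, -0.1033, 0], [0, 0, 0, 0.1033, 0, -0.1233, 0], [0, 0, 0, 0.1033, 0, -0.1233, 0]])

```text
clock: 5.95
eef_pos: [550.2, -47.9, 330.8]
tcp_rot: [-3.14, -0.698, 0.856]
contact_force: [-3.7, 7.0, -0.0]
opening: 0.125
grasp_force: 41.2
```

Run:
```python
from h import *
state()
```

```text
5.95 booth [-8.070e+01  3.000e-01  3.308e+02] tilt 40.0 ya -0.714 F [-3.7  7.  -0. ] g 41.22280955314636 op 0.125 [-0.49  0.07  1.95  0.78  1.09 -0.14]
```

Converted, -0.13 m / 0.75 = -0.1733, -0.08 m / 0.75 = -0.1067.

Request:
move_arm(motion=[[0, 0, 0, 0, 0, 0, 0.05], [0, 0, 0, 0, 0, 0, 0.05], [0, 0, 0, 0, 0, 0, 0.05], [0, 0, 0, 0, 0, -0.04, 0.05], [0, 0, 0, 0, 0, -0.1067, 0.05], [0, 0, 0, 0, 0, -0.1733, 0.05]])

```text
clock: 6.7
eef_pos: [496.2, -112.6, 429.7]
tcp_rot: [-3.141, -0.697, 0.854]
contact_force: [0.4, 0.0, -0.8]
opening: 0.588
grasp_force: 0.0
```

Run:
```python
from h import *
state();goto([(bw((-215,0,250)),Rt(BA,.7))])
```

```text
6.7 booth [-164.9   -2.   429.7] tilt 39.9 ya -0.716 F [ 0.4  0.  -0.8] g 0.0 op 0.588 [-0.67 -0.03  1.83  0.71  1.37 -0.12]
[-0.0042, 0.0029, 0.0047, -0.1538, -0.0023, 0.1056]
```

Converted, -0.155 m / 0.75 = -0.2067, -0.12 m / 0.75 = -0.16, 0.1 rad / 4 = 0.025.

Request:
move_arm(motion=[[0, 0, 0, -0.0533, 0, 0.0333, 0.0], [0, 0.005, 0, -0.1067, 0, 0.0733, 0.0], [0, 0.015, 0, -0.16, 0, 0.1133, 0.0], [0, 0.025, 0, -0.2067, 0, 0.14, 0.0], [0, 0.025, 0, -0.2067, 0, 0.14, 0.0]])

```text
clock: 7.32
eef_pos: [461.9, -150.6, 246.3]
tcp_rot: [-3.133, -0.798, 0.846]
contact_force: [-0.1, 0.3, 1.1]
opening: -0.001
grasp_force: 0.0
```

Run:
```python
from h import *
state()
p=camera_params("wrist");im,d=grab_frame("wrist");np.savez("w2.npz",im=im,d=d,**p)
q=[proj(p,bw(b)) for b in [(0,0,90),(70,0,65),(-50,0,65)]];print(np.round(q))
c=im[20:220,180:460,::-1];c=cv2.resize(c,None,fx=2.8,fy=2.8,interpolation=2);cv2.imwrite("pics/w2.png",c)
```

```text
7.33 booth [-216.1   -1.4  246.3] tilt 45.7 ya -0.719 F [-0.1  0.3  1.1] g 0.0 op -0.001 [-0.84  0.2   2.08  0.88  1.18 -0.61]
[[317. 117.]
 [318.  88.]
 [317. 164.]]
```

View pics/w2.png

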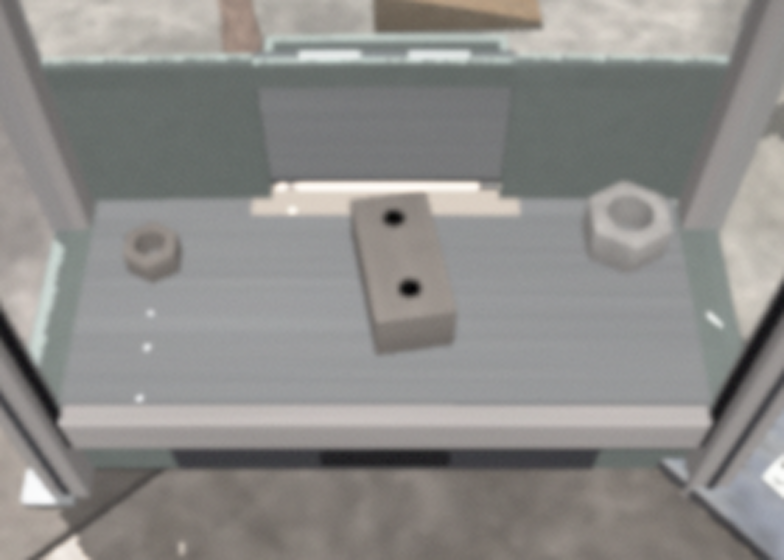

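Sash stays up. In the crop, the block's top face has corners (350,199), (428,193), (456,308), (376,322), and the doorway spans x 260–512 at y≈190. The nuts are far off at both sides.

Run:
```python
from h import *
p=dict(np.load("w2.npz"));d=p["d"]
f=lambda x,y:(180+x/2.8,20+y/2.8)
C=[]
for c in [(350,199),(428,193),(456,308),(376,322)]:
    C.append(wb(plane(p,f(*c),90)));print(np.round(C[-1],1))
C=np.array(C);print("centre",C.mean(0),"angle",np.arctan2(*( (C[0]+C[1]-C[2]-C[3])[[1,0]])))
def dep(x,y):
    u,v=map(int,np.round(f(x,y)));return np.round(wb(pt(p,(u,v),d[v,u])),1)
print("blocktop",dep(400,260),dep(385,245),"bed",dep(250,300),dep(550,300),dep(300,380),dep(420,380))
print("door", [np.round(wb(plane(p,f(*c),65)),1) for c in [(250,207),(520,207)]])
state();goto([(bw((-80,3,85)),Rt(BA,.785))])
```

```text
[41.1 15.5 90. ]
[ 44.6 -19.5  90. ]
[-19.6 -29.9  90. ]
[-26.7   3.4  90. ]
centre [ 9.8467941  -7.63200643 90.        ] angle 0.16949081109665534
blocktop [ 6.7 -6.9 89. ] [14.2 -0.8 89.3] bed [ 5.1 61.6 64. ] [  4.9 -74.5  64.2] [-39.1  36.5  64.5] [-39.6 -15.3  65.3]
door [array([60., 65., 65.]), array([ 59.8, -64.9,  65. ])]
7.38 booth [-215.6   -2.5  248.3] tilt 45.7 ya -0.718 F [ 1.1 -0.6  0.6] g 0.0 op 0.001 [-0.84  0.2   2.07  0.88  1.18 -0.6 ]
[-0.0052, -0.0126, 0.0008, -0.0222, -0.0044, 0.2112]
```

Run:
```python
from h import *
M=Rt(BA,.785)
goto([(bw((-145,-7,172)),M),(bw((-75,-8,98)),M),(bw((-60,-8,88)),M),(bw((-43,-8,76)),M)])
```

```text
[-0.0052, -0.0126, 0.0008, -0.0053, 0.005, 0.1038]
[-0.0052, -0.0126, 0.0008, -0.0094, 0.0065, 0.2056]
[-0.0052, -0.0126, 0.0008, -0.0061, 0.0066, 0.2233]
[-0.0052, -0.0126, 0.0008, -0.0028, 0.0067, 0.2439]
```

Converted, 0.24 m / 0.75 = 0.32, 0.0065 m / 0.75 = 0.0087, -0.005 rad / 4 = -0.0013.

Request:
move_arm(motion=[[-0.0013, -0.003, 0, -0.004, 0.004, 0.0667, 0], [-0.0013, -0.003, 0, -0.0067, 0.0067, 0.1333, 0], [-0.0013, -0.003, 0, -0.0107, 0.008, 0.2, 0], [-0.0013, -0.003, 0, -0.012, 0.0087, 0.2533, 0], [-0.0013, -0.003, 0, -0.012, 0.0087, 0.2747, 0], [-0.0013, -0.003, 0, -0.008, 0.0087, 0.2973, 0], [-0.0013, -0.003, 0, -0.006, 0.0087, 0.312, 0], [-0.0013, -0.003, 0, -0.004, 0.0087, 0.32, 0]])

```text
clock: 8.38
eef_pos: [580.6, -27.1, 79.9]
tcp_rot: [3.134, -0.786, 0.856]
contact_force: [0.7, 0.0, 0.3]
opening: 0.001
grasp_force: 0.0
```

Run:
```python
from h import *
state();M=Rt(BA,.785)
goto([(bw((-43,-8,75)),M),(bw((0,-8,75)),M),(bw((20,-8,75)),M),(bw((60,-8,75)),M)])
```

```text
8.38 booth [-45.   -8.7  79.9] tilt 45.1 ya -0.72 F [0.7 0.  0.3] g 0.0 op 0.001 [-0.46  0.53  2.12  1.32  0.78 -0.87]
[0.0017, -0.0013, 0.0057, -0.0021, -0.0007, 0.0049]
[0.0017, -0.0013, 0.0057, 0.0283, -0.0006, 0.0353]
[0.0017, -0.0013, 0.0057, 0.0424, -0.0006, 0.0495]
[0.0017, -0.0013, 0.0057, 0.0707, -0.0005, 0.0778]
```

Converted, 0.035 m / 0.75 = 0.0467, 0.0305 m / 0.75 = 0.0407.

Request:
move_arm(motion=[[0, 0, 0, -0.0027, 0, 0.0067, 0], [0, 0, 0, 0.0027, 0, 0.012, 0], [0, 0, 0, 0.008, 0, 0.0173, 0], [0, 0, 0, 0.0133, 0, 0.0227, 0], [0, 0, 0, 0.0193, 0, 0.0287, 0], [0, 0, 0, 0.0253, 0, 0.0347, 0], [0, 0, 0, 0.0313, 0, 0.0407, 0], [0, 0, 0, 0.0373, 0, 0.0467, 0]])

```text
clock: 9.38
eef_pos: [609.3, 6.7, 74.1]
tcp_rot: [3.136, -0.786, 0.854]
contact_force: [-1.6, -1.7, 1.1]
opening: 0.003
grasp_force: 1.6
```

Run:
```python
from h import *
state()
p=camera_params("wrist");im,d=grab_frame("wrist");np.savez("w3.npz",im=im,d=d,**p)
print(np.round([proj(p,bw(b)) for b in [(8,-8,83),(43,-8,90),(70,0,65),(-50,0,65)]]))
cv2.imwrite("pics/w3.png",im[:,:,::-1])
M=Rt(BA,.785);goto([(bw((60,-8,75)),M)])
```

```text
9.38 booth [-0.6 -7.9 74.1] tilt 45.0 ya -0.72 F [-1.6 -1.7  1.1] g 1.559317573707233 op 0.003 [-0.37  0.55  2.09  1.38  0.74 -0.85]
[[318. 238.]
 [318. 166.]
 [304. 148.]
 [299. 373.]]
[0.0006, -0.0009, 0.0048, 0.043, 0.0002, 0.0419]
```

View pics/w3.png

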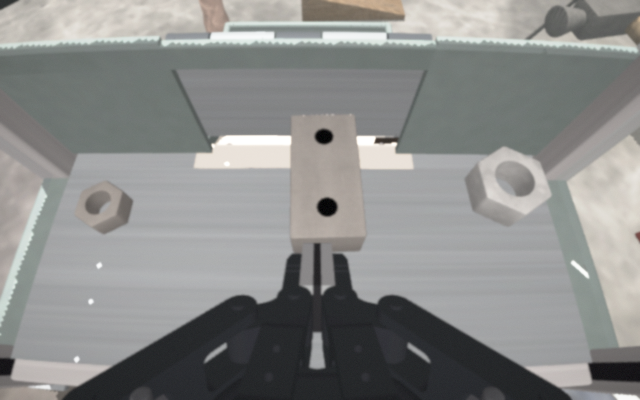

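Block squared up, its front end at (328,245), nose under the flap. The fingers sit about 5 mm left of the block's centre, so I shift right and push on.

Converted, 0.022 m / 0.75 = 0.0293, 0.005 m / 0.75 = 0.0067.

Request:
move_arm(motion=[[0, 0, 0, -0.0053, 0, -0.0053, 0], [0, 0, 0, -0.0053, 0.0067, -0.0053, 0], [0, 0, 0, 0.0027, 0.0067, 0.0013, 0], [0, 0, 0, 0.008, 0.0067, 0.0067, 0], [0, 0, 0, 0.0133, 0.0067, 0.012, 0], [0, 0, 0, 0.0187, 0.0067, 0.0173, 0], [0, 0, 0, 0.024, 0.0067, 0.0227, 0], [0, 0, 0, 0.0293, 0.0067, 0.028, 0]])

```text
clock: 10.42
eef_pos: [633.1, 26.3, 74.8]
tcp_rot: [3.136, -0.786, 0.854]
contact_force: [-1.3, -2.7, 1.7]
opening: 0.003
grasp_force: 1.7
```

Converted, 0.021 m / 0.75 = 0.028, 0.015 m / 0.75 = 0.02.

Request:
move_arm(motion=[[0, 0, 0, 0.0067, 0, 0.0067, 0], [0, 0, 0, 0.0133, 0, 0.0133, 0], [0, 0, 0, 0.02, 0, 0.02, 0], [0, 0, 0, 0.028, 0, 0.028, 0], [0, 0, 0, 0.028, 0, 0.028, 0], [0, 0, 0, 0.028, 0, 0.028, 0]])

```text
clock: 11.18
eef_pos: [652.4, 48.4, 74.7]
tcp_rot: [3.136, -0.785, 0.855]
contact_force: [0.2, -0.6, 0.0]
opening: -0.001
grasp_force: 0.0
```

Run:
```python
from h import *
state()
im,d=grab_frame("wrist");im2,d2=grab_frame("side");np.savez("s4.npz",im=im2,d=d2,**camera_params("side"))
cv2.imwrite("pics/w4.png",np.vstack([cv2.resize(im[60:310,160:460],(480,300)),cv2.resize(im2[170:320,230:400],(480,300),interpolation=2)])[:,:,::-1])
```

```text
11.18 booth [ 59.1 -12.6  74.7] tilt 45.0 ya -0.72 F [ 0.2 -0.6  0. ] g 0.0 op -0.001 [-0.27  0.57  2.03  1.42  0.7  -0.78]
```

View pics/w4.png

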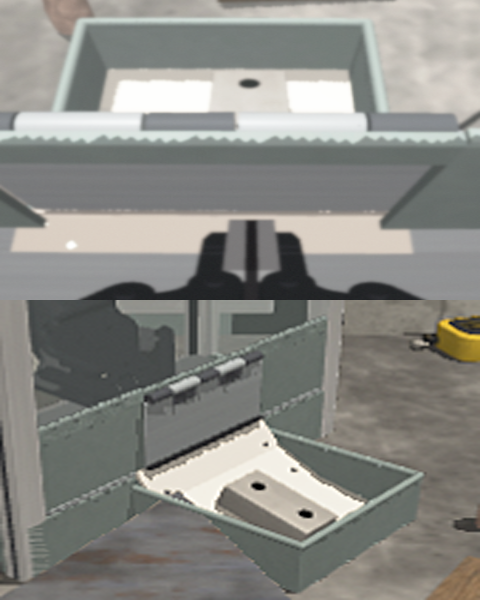

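The block lies in the tray (bottom panel, 275,505) and the flap has swung shut. Now withdraw.

Run:
```python
from h import *
M=Rt(BA,.785);M2=Rt(BA,.7)
s=sensors.sense();st=(s["eef_pos"],R.from_euler('xyz',s["tcp_rot"]).as_matrix())
goto([(bw((-45,-10,80)),M),(bw((-75,-8,100)),M),(bw((-215,-2,248)),M)])
print();goto([(bw((-165,0,430)),M2),((550.2-90*.643*.66,-47.9-90*.643*.75,330.8+90*.766),M2),((550.2,-47.9,330.8),M2)],(bw((-215,-2,248)),M))
```

```text
[0.0008, -0.0004, 0.0044, -0.0698, -0.003, -0.0772]
[0.0008, -0.0004, 0.0044, -0.0768, -0.005, -0.1125]
[0.0008, -0.0004, 0.0044, -0.0711, -0.0108, -0.3162]

[0.0, -0.085, 0.0, 0.164, -0.002, -0.0934]
[0.0, -0.085, 0.0, 0.1614, -0.0022, -0.0533]
[0.0, -0.085, 0.0, 0.1535, -0.0023, 0.0364]
```

Converted, -0.316 m / 0.75 = -0.4213, -0.005 m / 0.75 = -0.0067.

Request:
move_arm(motion=[[0, 0, 0, -0.0333, -0.0013, -0.036, 0], [0, 0, 0, -0.0667, -0.0027, -0.0733, 0], [0, 0, 0, -0.0933, -0.004, -0.1027, 0], [0, 0, 0, -0.1027, -0.0067, -0.1493, 0], [0, 0, 0, -0.1027, -0.0093, -0.22, 0], [0, 0, 0, -0.1, -0.012, -0.2933, 0], [0, 0, 0, -0.0973, -0.0133, -0.36, 0], [0, 0, 0, -0.0947, -0.0147, -0.4213, 0]])

```text
clock: 12.28
eef_pos: [462.1, -150.8, 249.4]
tcp_rot: [3.136, -0.785, 0.854]
contact_force: [1.4, -0.5, 0.0]
opening: -0.003
grasp_force: 0.0
```

Converted, 0.164 m / 0.75 = 0.2187, 0.162 m / 0.75 = 0.216, -0.085 rad / 4 = -0.0213.

Request:
move_arm(motion=[[0, 0, 0, 0.04, 0, -0.0267, 0], [0, -0.01, 0, 0.0933, 0, -0.0533, 0.05], [0, -0.0213, 0, 0.16, -0.0027, -0.0933, 0.05], [0, -0.0213, 0, 0.2187, -0.0027, -0.124, 0.05], [0, -0.0213, 0, 0.216, -0.0027, -0.08, 0.05], [0, -0.0213, 0, 0.216, -0.0027, -0.08, 0.05]])

```text
clock: 13.02
eef_pos: [508.1, -92.7, 403.8]
tcp_rot: [3.139, -0.7, 0.854]
contact_force: [-0.3, -0.4, -0.0]
opening: 0.588
grasp_force: 0.0
```

Run:
```python
from h import *
state();M2=Rt(BA,.7)
p=camera_params("wrist");im,d=grab_frame("wrist");cv2.imwrite("pics/w5.png",im[:,:,::-1])
print(np.round([proj(p,bw(b)) for b in [(-93,0,311),(-93,0,375),(-93,0,343)]]))
goto([((550.2,-47.9,330.8),M2)])
```

```text
13.03 booth [-142.1    2.3  403.8] tilt 40.1 ya -0.719 F [-0.3 -0.4 -0. ] g 0.0 op 0.588 [-0.62 -0.02  1.88  0.73  1.29 -0.12]
[[320. 218.]
 [321. 188.]
 [320. 205.]]
[-0.0009, -0.0001, 0.0042, -0.0, 0.0016, 0.0961]
```

View pics/w5.png

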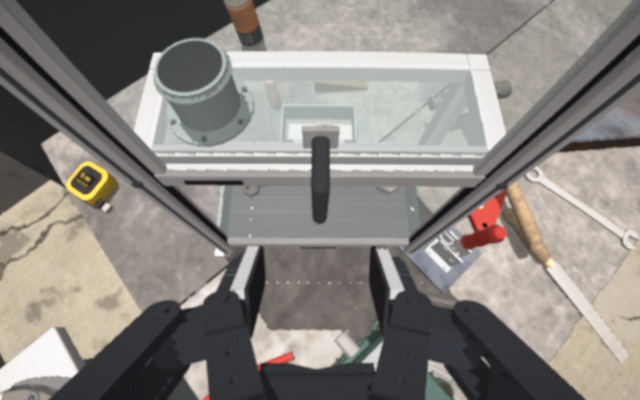

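The handle (u≈320, v 188–218) is exactly where predicted, centred between the fingers, so I go in and grip.

Converted, 0.096 m / 0.75 = 0.128, 0.08 m / 0.75 = 0.1067.

Request:
move_arm(motion=[[0, 0, 0, 0, 0.0013, 0.06, 0.05], [0, 0, 0, 0, 0.002, 0.1067, 0.05], [0, 0, 0, 0, 0.002, 0.128, 0.05], [0, 0, 0, 0, 0.002, 0.128, 0.0], [0, 0, 0, 0, 0.002, 0.128, 0.0], [0, 0, 0, 0, 0.002, 0.128, 0.0], [0, 0, 0, 0, 0.002, 0.128, 0.0], [0, 0, 0, 0, 0.002, 0.128, 0.0]], grip_force=40)

```text
clock: 14.08
eef_pos: [549.9, -48.3, 332.2]
tcp_rot: [3.138, -0.701, 0.854]
contact_force: [-4.4, 3.7, 0.2]
opening: 0.122
grasp_force: 39.2
```

Run:
```python
from h import *
state()
s=sensors.sense();M=R.from_euler('xyz',s["tcp_rot"]).as_matrix();P=s["eef_pos"]
goto([(P-[0,0,120],M),(P-[0,0,230],M)])
```

```text
14.07 booth [-8.110e+01  2.000e-01  3.322e+02] tilt 40.1 ya -0.719 F [-4.4  3.7  0.2] g 39.20198857784271 op 0.122 [-0.49  0.06  1.95  0.79  1.09 -0.14]
[0.0, 0.0, 0.0, -0.0774, -0.0003, 0.0917]
[0.0, 0.0, 0.0, -0.1483, -0.0006, 0.1758]
```

Converted, 0.0915 m / 0.75 = 0.122, 0.06 m / 0.75 = 0.08.

Request:
move_arm(motion=[[0, 0, 0, -0.0133, 0, 0.016, 0], [0, 0, 0, -0.0307, 0, 0.0367, 0], [0, 0, 0, -0.0493, 0, 0.0587, 0], [0, 0, 0, -0.068, 0, 0.08, 0], [0, 0, 0, -0.0853, 0, 0.1013, 0], [0, 0, 0, -0.1027, 0, 0.122, 0]])

```text
clock: 14.82
eef_pos: [550.0, -48.3, 211.8]
tcp_rot: [3.139, -0.701, 0.854]
contact_force: [-6.3, 3.4, 0.9]
opening: 0.132
grasp_force: 39.5
```

Converted, 0.083 m / 0.75 = 0.1107, 0.08 m / 0.75 = 0.1067.

Request:
move_arm(motion=[[0, 0, 0, -0.0173, 0, 0.0207, 0], [0, 0, 0, -0.0347, 0, 0.0413, 0], [0, 0, 0, -0.052, 0, 0.062, 0], [0, 0, 0, -0.0693, 0, 0.0827, 0], [0, 0, 0, -0.0813, 0, 0.0973, 0], [0, 0, 0, -0.0893, 0, 0.1067, 0], [0, 0, 0, -0.0933, 0, 0.1107, 0], [0, 0, 0, -0.0933, 0, 0.1107, 0]])

```text
clock: 15.82
eef_pos: [550.0, -48.3, 103.0]
tcp_rot: [3.14, -0.7, 0.853]
contact_force: [-4.1, 6.2, -7.0]
opening: 0.125
grasp_force: 39.0
```

Run:
```python
from h import *
state()
```

```text
15.82 booth [-81.2   0.2 103. ] tilt 40.1 ya -0.718 F [-4.1  6.2 -7. ] g 39.02773976325989 op 0.125 [-0.49  0.43  2.13  1.13  0.77 -0.7 ]
```

Request:
move_arm(motion=[[0, 0, 0, -0.0008, 0, 0.0011, 0], [0, 0, 0, -0.0017, 0, 0.002, 0], [0, 0, 0, -0.0017, 0, 0.002, 0], [0, 0, 0, -0.0017, 0, 0.002, 0]])

```text
clock: 16.32
eef_pos: [550.0, -48.3, 102.8]
tcp_rot: [3.139, -0.703, 0.855]
contact_force: [-17.6, -1.7, 16.3]
opening: 0.128
grasp_force: 41.7
```

On the sill (force reversed). Release and back off along the tool axis.

Converted, -0.2 m / 0.75 = -0.2667, -0.14 m / 0.75 = -0.1867.

Request:
move_arm(motion=[[0, 0, 0, 0, 0, 0, 0.05], [0, 0, 0, 0, 0, 0, 0.05], [0, 0, 0, 0, 0, 0, 0.05], [0, 0, 0, 0, 0, -0.04, 0.05], [0, 0, 0, 0, 0, -0.1067, 0.05], [0, 0, 0, 0, 0, -0.1867, 0.05], [0, 0, 0, 0, 0, -0.2667, 0.05], [0, 0, 0, 0, 0, -0.2667, 0.05]])

```text
clock: 17.32
eef_pos: [466.8, -148.7, 257.7]
tcp_rot: [3.128, -0.7, 0.857]
contact_force: [-0.5, 0.5, -0.2]
opening: 0.584
grasp_force: 0.0
```

Run:
```python
from h import *
state()
p=camera_params("wrist");im,d=grab_frame("wrist");im2,d2=grab_frame("side")
print(np.round([proj(p,bw(b)) for b in [(-93,0,81),(-93,0,145)]]))
cv2.imwrite("pics/w6.png",np.vstack([cv2.resize(im[40:240,160:480],(480,300)),cv2.resize(im2[170:320,230:400],(480,300),interpolation=2)])[:,:,::-1])
```

```text
17.32 booth [-211.4   -3.8  257.7] tilt 40.1 ya -0.723 F [-0.5  0.5 -0.2] g 0.0 op 0.584 [-0.78  0.14  2.06  0.79  1.13 -0.48]
[[312. 180.]
 [311. 152.]]
```

View pics/w6.png

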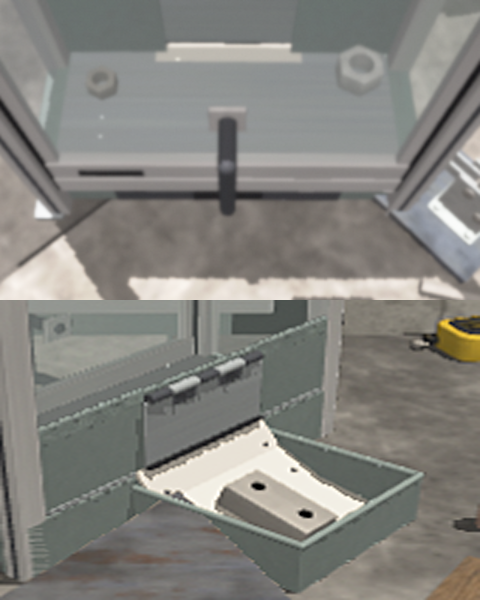

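Sash is down (bar end at ≈(312,182), predicted (312,180)), nuts in place, block in tray, flap shut.

```bash
python3 -c "
from rig import order;print(order.sign_off())"
```

```text
the job is handed in; nothing more can be done
None
```

The job is handed in: the block is in the outlet tray with the flap shut behind it, the sash is fully down and released, and both nuts lie untouched in their corners, after about 17 s of robot time.

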